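# Change the press over to the other air line

### The arm

A 6-joint arm with a two-finger parallel gripper is mounted at the origin on the work surface. World frame = base frame: x ahead of the robot, y to its left, z up, the work surface at z = 0. Lengths are in mm, angles in rad, forces in N, time in s.
With the tool pointing down it reaches from about 300 to 775 mm from the base axis. Payload 14.6 kg.
Tool frame: the origin (TCP) lies between the finger pads; the fingertips stand 19 mm ahead of it and the grasp point (between the pads) is the TCP; z points along the fingers, y is the line along which they close (so a half turn about z gives the same grasp; the last joint's range is limited). The gripper opens to 94 mm and grips with 3 to 60 N. Pads are 16 mm wide; open, the fingers measure 119 mm over their backs; the gripper's body (75 mm by 177 mm) begins 78 mm behind the grasp point.
Start: joints at [-1.176, 0.3, 1.521, -0, 1.321, -0.067], TCP at [245.05, -492.382, 203.946] pointing down, gripper open.
Joint ranges: [-3.03, 3.03], [-0.79, 2.21], [0.23, 2.52], [-1.04, 4.18], [0, 3.07], [-2.55, 2.55]. Speed limits (rad/s): [2.22, 2.22, 2.57, 3.14, 3.14, 3.14].

### API

Orientations are given as [roll, pitch, yaw] about the fixed x, y, z axes, in that order (R = Rz(yaw) Ry(pitch) Rx(roll)).
In Python, from cell import monitor, imaging, job, find_in, trace gives the robot as it stands. The module is installed in compiled form; this text tells all that it offers.
- The arm moves only by the tool arm_command, never from a script. Its argument "steps" is a list of rows, each a list of 5 numbers: the opening, from 0 (shut) to 1 (fully open), then the shift along the tool's x, y, z in mm, then the turn about the tool's z in degrees. In form: [[gripper, dx, dy, dz, turn], ...]. A call has 1 to 20 rows; each row is the pose to reach, as a shift and turn from the pose commanded when the call began, along the tool's axes at that moment; what a row does not reach only later rows make up. A row lasts 1/8 s, in which the tool goes at most 62.5 mm and 10.7 degrees, less where a joint would pass 70% of its speed; a pose out of reach is approached as far as the arm can. A call with a gripper value outside its range is refused whole. The fingers move at their own pace and stop on an object; "force" is the grip in N (left out, the last holds). Time passes only in rows, so rows that repeat a pose let the fingers close. It gives the time, the measured TCP pose, the force, the opening and the grip force at its end, in the units of the state.
- monitor.read_state(): the state, without advancing time (a new reading comes with each control period).
- imaging.camera(name): name is "scene" or "side" or "wrist"; returns a dict with "img" (400x640x3 uint8, red, green, blue), "mtx" (3x3 intrinsics, pixels), "view" (4x4, takes a point from world to camera coordinates). Camera axes: x right, y down, z forward; pixel columns grow to the right and rows downward; lengths in mm; the calibration is good to about 2 mm. A picture is of the moment at which its call begins. There is no depth.
- job.sign_off(): hands the job in; it is judged then, once.
Trained networks look in a picture, given as the dict that the camera call returned (one of the last four; its "shot" number tells which), for a name from the list of things; names that differ only in an ending like _2 or _b are one class to them, and where a whole thing is asked for, a point or a joint stands for the part that bears it (a point fixed in the world has none). Each returns a list of dicts, best first, with "p" (0 to 1); they miss things now and then, are a little off and sometimes report something else, mostly with a low value. They report only what shows in the picture. A call takes as long as a camera call. They do not tell look-alikes from the thing itself.
- find_in(picture, target): "rect" ([centre column, centre row, width, height] in pixels, round what is visible of it).
- trace(picture, target): "region" (400x640 bool, what is visible of it) and "rect" ([centre column, centre row, width, height] in pixels, round what is visible of it).
The state is a dict: "clock": time; "joints": joint angles; "qd": joint speeds; "effort": joint torques, N m; "eef_pos": TCP position; "eef_rot": TCP orientation; "wrist_force": force on the tool from outside, world axes, zero at the start; "moment": the same for the moment, N m; "finger_gap": finger opening in mm; "finger_force": force on a finger pad.
Only numpy, scipy, OpenCV 4.12 (cv2) and the standard library are available. Lean on these libraries where they do the work, as an engineer would, in place of code of your own. Each camera call takes 0.05 s, during which the arm holds its last target. There are 200 camera calls.

### The job

The air line with the red valve is due for a filter change: take it off and feed the press from the green line instead. Shut the red valve fully first, and only then open the green valve fully, so that the two are never open together; leave the blue outlet valve as it is. The blue bin of springs stands in the swing of the green handle: before turning that handle, move the bin, upright, into its place inside the yellow tape, so that no handle is driven into it, and do not knock the other things on the bench.

Things in the scene. Friction and masses are not known exactly. Their poses are not given: they have to be found in the camera images.
- manifold: fixed bench air manifold of 21 mm steel pipe, pipe centre 45 mm up. Origin on the bench under the middle of the main pipe; y along the main pipe (+165 to -165 mm), x square to it. From each end of it a leg pipe runs 200 mm along +x, then down. From y = 0 the outlet pipe runs along +x to 186 mm. The -x side is free, but for two flat clamp feet at y = +35 and -35 mm that reach x = -25 mm
- regulator_left (a point): top of the black knob of the grey pressure regulator on the manifold's +y leg (x = 120, y = 165 mm of the manifold), 121 mm above the bench; body 46 mm square; a dial gauge on its outer side reaches 60 mm outwards from this axis
- regulator_right (a point): the same on the manifold's -y leg (x = 120, y = -165 mm of the manifold)
- red_valve: ball valve with the red lever, in the manifold's main pipe at the manifold's y = +100 or -100 mm (varies; the other valve is at the other place). Origin on the bench straight under the upright stem (turning axis); axes as the manifold's, z up. Brass body 70 mm long along y, 41 mm thick, centred 45 mm up, its top 66 mm up
- green_valve: ball valve with the green lever, in the manifold's main pipe at the manifold's y = +100 or -100 mm (varies; the other valve is at the other place). Origin on the bench straight under the upright stem (turning axis); axes as the manifold's, z up. Brass body 70 mm long along y, 41 mm thick, centred 45 mm up, its top 66 mm up
- red_handle (a joint): red lever's angle about the stem: 0 = fully shut (lever across the pipe, along the valve's -x), 1.571 = fully open (lever along the pipe, along the valve's -y); solid stops at both; grows anticlockwise seen from above. Stiff (about 0.3 N m, 3.5 N at the sleeve's middle), stays where left. Starts more or less open
- green_handle (a joint): green lever's angle about the stem: 0 = fully shut (lever across the pipe, along the valve's -x), 1.571 = fully open (lever along the pipe, along the valve's -y); solid stops at both; grows anticlockwise seen from above. Stiff (about 0.3 N m, 3.5 N at the sleeve's middle), stays where left. Starts shut or nearly so
- red_sleeve (a point): middle of the red lever's grip sleeve, 85 mm out from the stem, 95 mm above the bench; its own -x points outwards along the lever. The sleeve is 18 mm wide, 14 mm high (88 to 102 mm above the bench) and runs from 39 to 115 mm out from the stem; nearer in is only the flat steel hub, 20 mm wide, 80 to 90 mm up
- green_sleeve (a point): the same point of the green lever, which is of the same shape and size
- blue_sleeve (a point): the same point of the blue lever of the outlet valve (stem at x = 85, y = 0 mm of the manifold), same shape. It starts open or partly open: pointing along the manifold's +x or turned up to 0.6 rad clockwise from it seen from above. Leave it so
- bin_center (a point): open blue plastic bin of springs, 130 (its x) by 105 (its y) by 110 mm high, about 0.45 kg, loose; this point is its centre, 55 mm above its underside. Walls 4 mm, with a rim 9 mm wide and 14 mm high along all four top edges, 2 mm proud of the walls outside; springs fill the lowest 55 mm. Smooth underside, slides easily. Too wide to span: pinch the rim or push a wall
- bin_corner0 (a point): lower outer corner of the bin at its x = +65, y = +52.5 mm, level with its underside
- bin_corner1 (a point): lower outer corner of the bin at its x = +65, y = -52.5 mm, level with its underside
- bin_corner2 (a point): lower outer corner of the bin at its x = -65, y = -52.5 mm, level with its underside
- bin_corner3 (a point): lower outer corner of the bin at its x = -65, y = +52.5 mm, level with its underside
- bay: the bin's place: a rectangle of flat yellow tape on the bench, origin at its middle; inside of the tape 160 mm (its x) by 135 mm (its y), tape 18 mm wide, so 196 by 171 mm over the outside of the tape. The bin fits lengthwise, either way round
- grease_jar: bystander: amber jar, 62 mm across, 90 mm high, standing loose on the bench in front of the manifold; origin at the middle of its underside
- oil_can: bystander: yellow can, 50 mm across, 120 mm high, loose, standing between the manifold's outlet pipe and its +y leg; origin at the middle of its underside
- carton: bystander: cardboard carton 150 (x) by 110 (y) by 85 mm high, loose; origin at the middle of its underside
- tray: bystander: clear compartment tray 140 (x) by 160 (y) by 30 mm high with small springs; origin at the middle of its underside
- caliper: bystander: digital caliper 180 mm long (y), 75 mm wide over its jaws, 14 mm high, lying flat; origin at the middle of its underside
- screwdriver: bystander: screwdriver 200 mm long (x), up to about 30 mm high, lying; origin about its middle
- parts_bin: bystander: low grey parts bin 170 (x) by 110 (y) by 75 mm high; origin at the middle of its underside
- die_spring: bystander: red die spring standing on end, 47 mm across, 95 mm high; origin at the middle of its underside
There are look-alikes about, which are no part of the job. Of the things that look like the part that bears bin_center, the larger one is meant.

How it is judged (in metres and radians):
On the way, in this order (a step that is already met when the one before it is completed fails the run):
1. the red valve is fully shut while the green one is still shut (value of joint red_handle below 0.09 rad and value of joint green_handle below 0.2 rad), for 0.2 s.
2. with the red valve shut, the green valve is fully open (value of joint red_handle below 0.09 rad and value of joint green_handle above 1.48 rad), for 0.2 s.
At the end, for the whole second after the job is handed in: Red handle within 0.09 rad of its shut stop, green handle within 0.09 rad of its open stop, blue handle where it was (12 mm at the sleeve), the bin standing upright (0.06 rad) on the bench in its taped place with no lower corner beyond the outer edge of the tape (all of step 2 and distance of blue_sleeve from where it was at the start of the episode below 0.012 m and x of bin_corner0 in the frame of bay between -0.098 and 0.098 m and y of bin_corner0 in the frame of bay between -0.0855 and 0.0855 m and x of bin_corner1 in the frame of bay between -0.098 and 0.098 m and y of bin_corner1 in the frame of bay between -0.0855 and 0.0855 m and x of bin_corner2 in the frame of bay between -0.098 and 0.098 m and y of bin_corner2 in the frame of bay between -0.0855 and 0.0855 m and x of bin_corner3 in the frame of bay between -0.098 and 0.098 m and y of bin_corner3 in the frame of bay between -0.0855 and 0.0855 m and angle between bin_center's own z axis and vertical below 0.06 rad and height (world z) of bin_center between 0.05 and 0.06 m); the robot touches nothing.
It fails at once if the red and green valves are open together (both more than 0.3 rad) (value of joint each of red_handle, green_handle above 0.3 rad).
It fails at once if a handle or valve is driven against the bin (more than 6 N) (contact force between bin and green_valve above 6 N or contact force between bin and red_valve above 6 N).
It fails at once if the green handle is turned (more than 0.3 rad) before the bin is in its place (centre within 60 mm of the middle of the tape) (value of joint green_handle above 0.3 rad and horizontal distance between bin_center and bay above 0.06 m).
It fails at once if the bin is tipped (more than 0.4 rad) (angle between bin_center's own z axis and vertical above 0.4 rad).
It fails at once if another thing on the bench is knocked (moved more than 25 mm), or the blue outlet valve is turned (its sleeve moved more than 15 mm) (distance of blue_sleeve from where it was at the start of the episode above 0.015 m or distance of any of grease_jar, oil_can, carton, tray, caliper, screwdriver, parts_bin, die_spring from where it was at the start of the episode above 0.025 m).
It also fails if it takes over 69 s, if anything falls off the work surface, if the arm or the gripper's body presses on something with over 40 N, if the wrist force passes 120 N, or if a joint passes its speed limit or range.

## Working session

There is one attempt and no reset: what is moved stays moved. The work goes in short steps, Python scripts to look and compute and a tool call to move; the robot and the scene stay as the last step left them, time stands still between calls to the robot, and variables do not carry over. Pictures are saved under pics/ and viewed, at most 10 in all, crops included, and the job is handed in when it is done.

Besides the shell and the picture viewer there is one more tool, called after "Call:" as name(argument=value, ...) on one line, values as JSON. arm_command: Moves the arm, as the interface text tells. Its arguments: {"type":"object","properties":{"steps":{"type":"array","items":{"type":"array","items":{"type":"number"}}},"force":{"type":"number"}},"required":["steps"]}

```bash
mkdir -p pics; cat > h.py <<'E'
import numpy as np, cv2
from cell import monitor, imaging, job, find_in, trace
def save(p,n): cv2.imwrite('pics/'+n+'.png',p['img'][:,:,::-1])
def ray(p,px,z):
    K=np.array(p['mtx']);V=np.array(p['view']);R=V[:3,:3];t=V[:3,3]
    c=-R.T@t; d=R.T@np.linalg.solve(K,[px[0],px[1],1.]); s=(z-c[2])/d[2]; return c+s*d
def proj(p,P):
    K=np.array(p['mtx']);V=np.array(p['view']);q=(V[:3,:3]@np.atleast_2d(P).T).T+V[:3,3]; u=(K@q.T).T; return u[:,:2]/u[:,2:]
E
cat > a.py <<'E'
from h import *
s=imaging.camera('scene');d=imaging.camera('side')
save(s,'scene0');save(d,'side0')
for n,p in(('scene',s),('side',d)):
    V=np.array(p['view']);print(n,'cam at',(-V[:3,:3].T@V[:3,3]).round(),'fwd',V[2,:3].round(2))
    for t in ['manifold','red_valve','green_valve','red_sleeve','green_sleeve','blue_sleeve','bin_center','bay','grease_jar','oil_can','regulator_left']:
        print(t,[(np.round(x['rect']).astype(int).tolist(),round(x['p'],2)) for x in find_in(p,t)[:3]])
E
python3 a.py
```

```text
scene cam at [1431.  526. 1267.] fwd [-0.57 -0.31 -0.76]
manifold [([347, 249, 133, 83], 0.75)]
red_valve [([301, 219, 47, 20], 0.83), ([251, 253, 52, 23], 0.35)]
green_valve [([369, 200, 20, 38], 0.61)]
red_sleeve [([296, 213, 31, 4], 0.53)]
green_sleeve [([366, 197, 14, 32], 0.74)]
blue_sleeve [([367, 229, 19, 27], 0.62), ([347, 244, 9, 32], 0.45), ([332, 190, 41, 50], 0.41)]
bin_center [([358, 295, 42, 43], 0.86), ([331, 189, 37, 52], 0.68)]
bay [([234, 176, 62, 41], 0.56)]
grease_jar [([283, 169, 18, 26], 0.68), ([437, 278, 56, 68], 0.17)]
oil_can [([366, 228, 18, 28], 0.74), ([329, 189, 38, 53], 0.69)]
regulator_left [([347, 250, 128, 81], 0.65), ([301, 218, 45, 19], 0.42)]
side cam at [  399. -1018.  1063.] fwd [ 0.09  0.75 -0.66]
manifold [([348, 191, 117, 87], 0.73), ([293, 186, 25, 17], 0.54)]
red_valve [([353, 218, 36, 21], 0.58)]
green_valve [([295, 189, 32, 15], 0.6)]
red_sleeve [([359, 218, 25, 22], 0.76), ([301, 224, 53, 60], 0.66)]
green_sleeve [([301, 276, 25, 36], 0.74), ([294, 188, 30, 22], 0.7), ([408, 253, 35, 41], 0.44)]
blue_sleeve [([353, 218, 37, 20], 0.63), ([356, 217, 28, 20], 0.62), ([354, 178, 28, 16], 0.43)]
bin_center [([384, 169, 36, 31], 0.8), ([299, 224, 52, 62], 0.56)]
bay [([338, 331, 86, 66], 0.79), ([326, 147, 42, 28], 0.71), ([357, 216, 25, 22], 0.54)]
grease_jar [([300, 277, 20, 34], 0.86)]
oil_can [([323, 182, 15, 32], 0.77), ([260, 180, 11, 21], 0.66)]
regulator_left [([345, 192, 116, 81], 0.75)]
```

```bash
python3 - <<'E'
import cv2
for n,(x0,y0,x1,y1) in {'scene0':(190,110,510,350),'side0':(180,110,500,380)}.items():
    im=cv2.imread(f'pics/{n}.png')[y0:y1,x0:x1]
    cv2.imwrite(f'pics/{n}c.png',cv2.resize(im,None,fx=2.2 if n=='side0' else 2.5,fy=2.2 if n=='side0' else 2.5,interpolation=cv2.INTER_CUBIC))
E
```

```text
(no output)
```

View pics/scene0c.png

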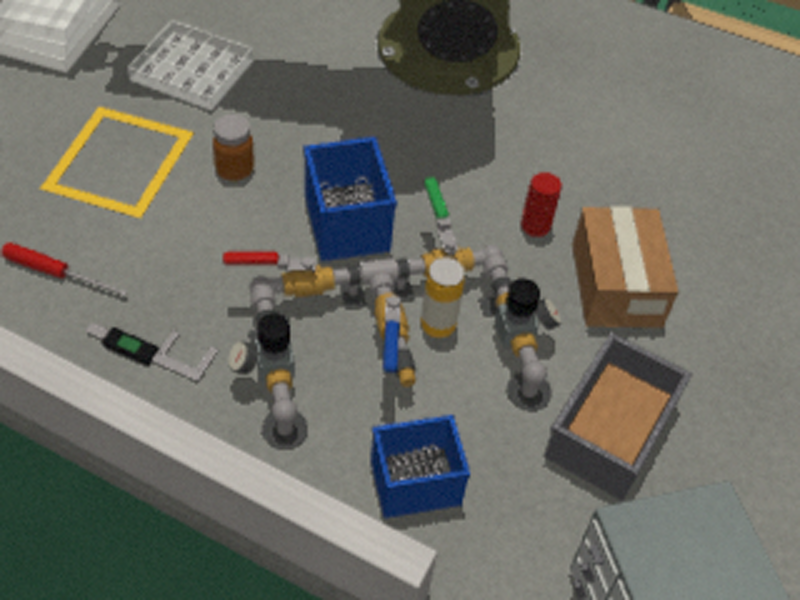

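View pics/side0c.png

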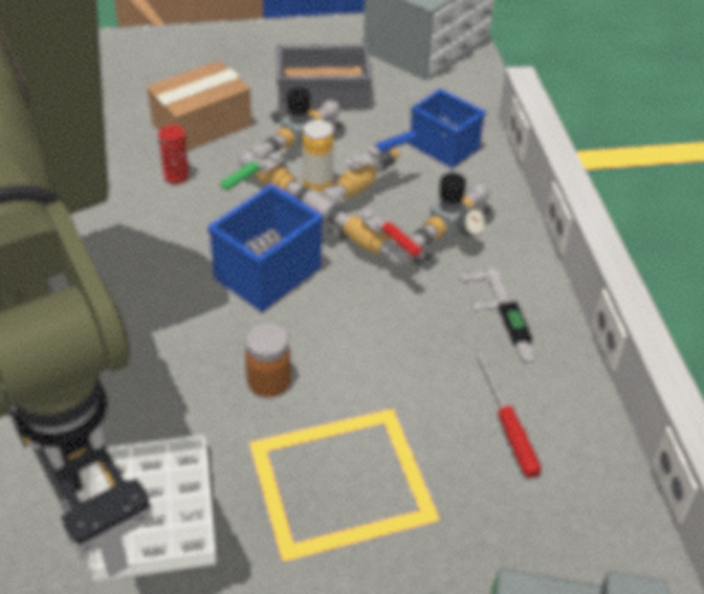

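The big blue bin (scene px 331,189; side px 299,224) stands by the green lever. The smaller blue one (scene 358,295; side 384,169) is the look-alike, so I take the larger. Red lever is at scene (296,213), green at (365,190), bay at (234,176), and jar at (283,169).

```bash
cat > fit.py <<'E'
from h import *
from scipy.optimize import minimize, differential_evolution
def box(x,y,a,lx,ly,z0,z1,ox=0,oy=0):
    c,s=np.cos(a),np.sin(a);q=[]
    for i in(-.5,.5):
        for j in(-.5,.5):
            for z in(z0,z1):
                u,v=ox+i*lx,oy+j*ly; q.append([x+c*u-s*v,y+s*u+c*v,z])
    return np.array(q)
S=4
def sil(p,P):
    h=cv2.convexHull(proj(p,P).astype(np.float32))[:,0]
    m=np.zeros((400*S,640*S),np.uint8); cv2.fillConvexPoly(m,np.round(((h+.5)*S)*16).astype(np.int32),1,shift=4)
    return cv2.resize(m.astype(np.float32),(640,400),interpolation=cv2.INTER_AREA)
def cost(pm,f):
    def c(v):
        t=0
        for p,m in pm:
            r=sil(p,f(v)); t+=1-np.minimum(r,m).sum()/max(np.maximum(r,m).sum(),1)
        return t/len(pm)
    return c
def fit(pm,f,x0,st):
    c=cost(pm,f); n=len(x0); b=None
    for k in range(3):
        sim=np.vstack([x0]+[np.array(x0)+np.eye(n)[i]*st[i]/(k+1) for i in range(n)])
        r=minimize(c,x0,method='Nelder-Mead',options=dict(initial_simplex=sim,xatol=.05 if n<9 else .1,fatol=1e-4,maxiter=300)); x0=r.x
    return r.x,r.fun
def col(p,name,win=None):
    hsv=cv2.cvtColor(p['img'],cv2.COLOR_RGB2HSV).astype(int);H,Sa,V=hsv[...,0],hsv[...,1],hsv[...,2]
    m={'red':((H<8)|(H>172))&(Sa>130)&(V>70),'green':(H>50)&(H<80)&(Sa>100)&(V>50),'blue':(H>100)&(H<125)&(Sa>110)&(V>40),'yellow':(H>20)&(H<32)&(Sa>110)&(V>110)}[name].astype(np.uint8)
    if win:
        w=np.zeros_like(m);w[win[1]:win[3],win[0]:win[2]]=1;m=m*w
    return m
def big(m):
    n,l,st,_=cv2.connectedComponentsWithStats(m,connectivity=8); return (l==1+np.argmax(st[1:,4])).astype(np.float32)
def fill(m):
    cs,_=cv2.findContours(m.astype(np.uint8),0,2); c=max(cs,key=cv2.contourArea); o=np.zeros(m.shape,np.uint8); cv2.drawContours(o,[c],0,1,-1); return o.astype(np.float32)
E
cat > b.py <<'E'
from fit import *
s=imaging.camera('scene');d=imaging.camera('side')
W=lambda n,a,b:[(s,col(s,n,a)),(d,col(d,n,b))]
g=lambda pm,f:[(p,f(m)) for p,m in pm]
R=g(W('red',(275,205,310,222),(350,205,380,232)),big)
G=g(W('green',(355,175,380,200),(275,180,302,200)),big)
L=g(W('blue',(340,235,352,262),(345,165,369,182)),big)
B=g(W('blue',(308,160,352,216),(270,190,330,255)),fill)
Y=g(W('yellow',(200,145,270,200),(285,290,385,370)),fill)
for n,pm in zip('RGLBY',(R,G,L,B,Y)): print(n,[int(m.sum()) for _,m in pm])
c0=lambda pm,z:ray(pm[0][0],[np.nonzero(pm[0][1])[1].mean(),np.nonzero(pm[0][1])[0].mean()],z)[:2]
best=min((fit(B,lambda v:box(v[0],v[1],v[2],134,109,0,110),[*c0(B,60),a],[15,15,.2]) for a in np.arange(-1.2,1.9,.5)),key=lambda r:r[1]);print('bin',best[0].round(3),best[1])
for k in range(2):print('bin single',fit(B[k:k+1],lambda v:box(v[0],v[1],v[2],134,109,0,110),best[0],[5,5,.1]))
best=min((fit(Y,lambda v:box(v[0],v[1],v[2],196,171,0,.5),[*c0(Y,0),a],[15,15,.2]) for a in np.arange(-1.2,1.9,.5)),key=lambda r:r[1]);print('bay',best[0].round(3),best[1])
for n,pm in zip('RGL',(R,G,L)):
    best=min((fit(pm,lambda v:box(v[0],v[1],v[2],76,18,88,102),[*c0(pm,95),a],[10,10,.3]) for a in np.arange(-1.5,1.6,.5)),key=lambda r:r[1]);print(n,best[0].round(3),best[1])
    a=best[0][2];print('  mid@77 +-77:',best[0][:2]-77*np.array([np.cos(a),np.sin(a)]),best[0][:2]+77*np.array([np.cos(a),np.sin(a)]))
for t,h,r in(('grease_jar',90,62),('oil_can',120,50),('die_spring',95,47)):
    for p,n in((s,'s'),(d,'d')):
        f=trace(p,t)
        for x in f[:2]:
            c=x['rect'];print(t,n,np.round(c),round(x['p'],2),ray(p,c[:2],h/2)[:2].round())
E
python3 b.py
```

```text
R [104, 90]
G [77, 65]
L [106, 79]
B [1490, 1998]
Y [1600, 3869]
bin [448.326  38.823   0.672] 0.07443216443061829
bin single (array([448.09576493,  38.18647482,   0.65777833]), np.float64(0.048099637031555176))
bin single (array([445.95832241,  42.90762764,   0.75957282]), np.float64(0.09183907508850098))
bay [ 5.10329e+02 -3.35120e+02  1.60000e-01] 0.02691817283630371
R [640.987  -8.406  -1.142] 0.38815999031066895
  mid@77 +-77: [608.95070242  61.61374343] [673.02251416 -78.42483319]
G [415.216 160.806   0.652] 0.4397452473640442
  mid@77 +-77: [353.98933684 114.11218697] [476.44186683 207.50050475]
L [6.77074e+02 2.22054e+02 4.12000e-01] 0.3470980226993561
  mid@77 +-77: [606.51828807 191.21674704] [747.62949524 252.89030061]
grease_jar s [282. 168.  16.  26.] 0.82 [ 435. -173.]
grease_jar d [301. 277.  23.  33.] 0.96 [ 430. -182.]
grease_jar d [302. 223.  54.  57.] 0.25 [449.  46.]
oil_can s [366. 229.  18.  31.] 0.64 [549. 237.]
oil_can d [324. 182.  17.  32.] 0.7 [546. 233.]
oil_can d [302. 224.  55.  58.] 0.67 [449.  24.]
die_spring s [298. 213.  32.   8.] 0.75 [597.  -3.]
die_spring s [406. 191.  12.  23.] 0.66 [309. 287.]
die_spring d [260. 181.  14.  25.] 0.81 [311. 280.]
die_spring d [302. 224.  53.  56.] 0.46 [448.  38.]
```

```bash
cat > c.py <<'E'
from fit import *
s=imaging.camera('scene');d=imaging.camera('side')
wins={'red':((275,200,320,225),(345,200,390,240)),'green':((355,175,380,205),(275,175,305,202)),'blue':((335,230,355,265),(340,160,372,186))}
M={}
for n,(a,b) in wins.items():
    for p,w,k in((s,a,'s'),(d,b,'d')):
        m=big(col(p,n,w)); M[n,k]=m; v,u=np.nonzero(m)
        P=np.array([ray(p,(x,y),97)[:2] for x,y in zip(u,v)]);c=P.mean(0);U,S_,Vt=np.linalg.svd(P-c);q=(P-c)@Vt[0]
        print(n,k,len(u),c.round(),'ang',np.arctan2(Vt[0][1],Vt[0][0]).round(2),'len',np.ptp(q).round())
def sl(v,i):
    X,Y,A=v[:3];y=(-100,100,0)[i];x=(0,0,85)[i]
    sx,sy=X+np.cos(A)*x-np.sin(A)*y,Y+np.sin(A)*x+np.cos(A)*y
    a=A+v[3+i]+np.pi if i<2 else A+v[5]
    return box(sx,sy,a,76,18,88,102,77,0)
def c(v):
    t=0
    for i,n in enumerate(wins):
        for p,k in((s,'s'),(d,'d')):
            r=sil(p,sl(v,i));m=M[n,k];t+=1-np.minimum(r,m).sum()/np.maximum(r,m).sum()
            # distance term for pulling in
            ys,xs=np.nonzero(m);e=proj(p,sl(v,i)).mean(0)-[xs.mean(),ys.mean()];t+=.02*np.hypot(*e)
    return t
r=differential_evolution(c,[(450,650),(50,220),(-.2,1.),(-.05,1.6),(-.05,.5),(-.7,.2)],popsize=10,maxiter=60,seed=1,polish=False)
r=minimize(c,r.x,method='Nelder-Mead',options=dict(initial_simplex=np.vstack([r.x]+[r.x+np.eye(6)[i]*[3,3,.03,.05,.05,.05][i] for i in range(6)]),maxiter=500))
print('manifold',r.x.round(3),r.fun)
im=[]
for p,k in((s,'s'),(d,'d')):
    i4=cv2.resize(p['img'][:,:,::-1],None,fx=4,fy=4,interpolation=cv2.INTER_CUBIC)
    D=lambda P,cl:cv2.polylines(i4,[np.round((cv2.convexHull(proj(p,P).astype(np.float32))+.5)*4).astype(np.int32)],True,cl,1)
    for i in range(3): D(sl(r.x,i),(255,255,255))
    D(box(448,39,.66,134,109,96,110),(0,255,255));D(box(448,39,.66,130,105,0,110),(0,255,0));D(box(510.3,-335.1,.16,196,171,0,.5),(0,0,255))
    X,Y,A=r.x[:3];D(box(X,Y,A,21,330,35,55),(255,0,255))
    im.append(i4)
a=im[0][600:1080,800:1560];b=im[1][620:1100,1080:1620]
cv2.imwrite('pics/ov_s.png',a);cv2.imwrite('pics/ov_d.png',b)
E
python3 c.py
```

```text
red s 105 [644.  -6.] ang 2.08 len 71.0
red d 93 [639. -10.] ang -1.05 len 75.0
green s 77 [418. 163.] ang 0.71 len 75.0
green d 66 [416. 162.] ang -2.41 len 70.0
blue s 106 [679. 224.] ang 0.43 len 77.0
blue d 135 [695. 236.] ang -2.29 len 129.0
manifold [ 5.42081e+02  1.37921e+02  7.16000e-01  1.29000e+00 -3.00000e-03
 -3.31000e-01] 2.554620658950368
```

```bash
python3 -c "
import cv2,numpy as np
a=cv2.imread('pics/ov_s.png');b=cv2.imread('pics/ov_d.png');h=480
c=np.hstack([a,b]);cv2.imwrite('pics/ov.png',cv2.resize(c,(800,int(480*800/c.shape[1])),interpolation=cv2.INTER_AREA))
cv2.imwrite('pics/ov1.png',b)"
```

```text
(no output)
```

View pics/ov_s.png

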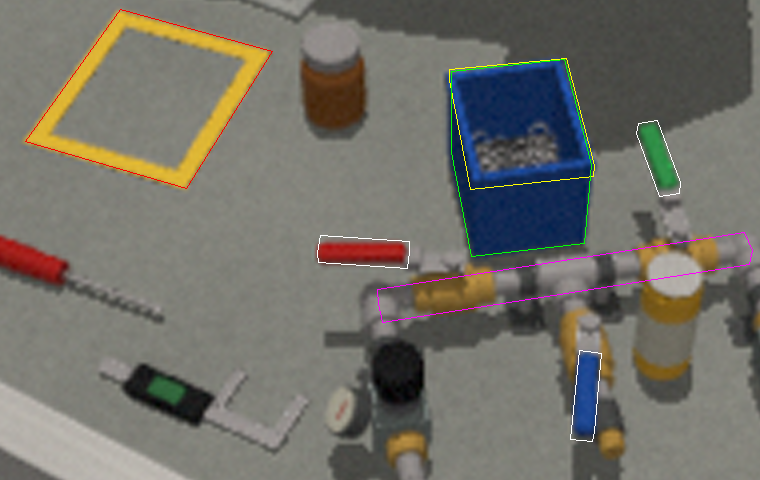

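View pics/ov_d.png

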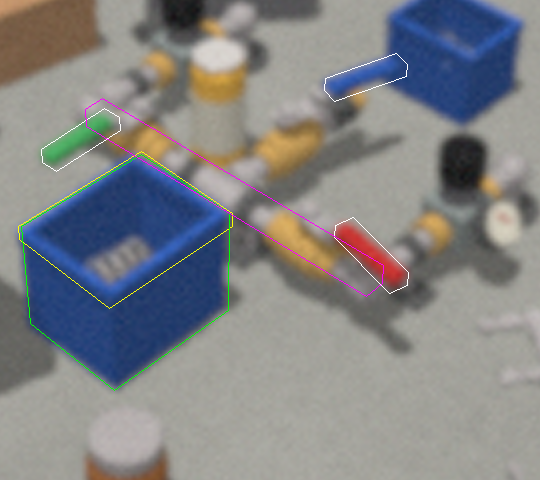

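Overlay check: the boxes lie on the sleeves (scene ~296,213 / 365,190), bin, and tape within about 1 px. I'll move the bin first, while the red lever is open and out of the path, then shut red, then open green.

```bash
cat >> h.py <<'E'
from scipy.spatial.transform import Rotation as Ro
def tool(): 
    st=monitor.read_state(); return np.array(st['eef_pos']),Ro.from_euler('xyz',st['eef_rot']),st
def shift(P,yawy=None):
    """world pts -> tool shifts; yawy: desired world heading of tool y (mod pi) -> turn deg"""
    p,R,st=tool(); d=R.inv().apply(np.atleast_2d(P)-p); y=R.apply([0,1,0]); a=np.arctan2(y[1],y[0]); 
    out=[]
    for i,v in enumerate(d):
        t=None
        if yawy is not None:
            b=np.atleast_1d(yawy)[min(i,np.size(yawy)-1)]; t=-np.degrees((b-a+np.pi/2)%np.pi-np.pi/2)
        out.append((v.round(1).tolist(),None if t is None else round(t,1)))
    return out,a
def man(x,y,z=0,M=(542.1,137.9,.716)):
    c,s=np.cos(M[2]),np.sin(M[2]);return [M[0]+c*x-s*y,M[1]+s*x+c*y,z]
E
python3 - <<'E'
from h import *
p,R,st=tool();print(p,st['eef_rot'],st['joints'],R.as_matrix().round(2).tolist())
s=imaging.camera('scene');d=imaging.camera('side')
for q in(s,d):
    for t in('screwdriver','caliper','tray'):
        for x in find_in(q,t)[:2]:
            c,r,w,h=x['rect'];print(t,round(x['p'],2),[ray(q,u,10)[:2].round().tolist() for u in((c-w/2,r-h/2),(c+w/2,r+h/2),(c,r))])
a=.68;b=np.array([448,39]);g=b+50*np.array([np.sin(a),-np.cos(a)]);print(g)
print(shift([[*g,200],[*g,101]],a+np.pi/2))
E
```

```text
[ 245.0592498  -492.38311247  203.95620822] [ 3.14157458e+00 -7.14490999e-06  4.61821450e-01] [-1.17558946e+00  2.99888249e-01  1.52099013e+00  8.59982098e-06
  1.32069671e+00 -6.66167091e-02] [[0.9, 0.45, 0.0], [0.45, -0.9, -0.0], [0.0, 0.0, -1.0]]
caliper 0.88 [[794.0, -173.0], [791.0, 15.0], [792.0, -77.0]]
tray 0.89 [[228.0, -517.0], [337.0, -204.0], [285.0, -354.0]]
screwdriver 0.76 [[726.0, -170.0], [758.0, -368.0], [743.0, -275.0]]
caliper 0.76 [[739.0, 10.0], [809.0, -190.0], [776.0, -95.0]]
caliper 0.43 [[611.0, 158.0], [681.0, 34.0], [647.0, 94.0]]
tray 0.91 [[193.0, -245.0], [356.0, -449.0], [279.0, -353.0]]
[4.79439651e+02 1.21364062e-01]
([([429.3, -336.5, 4.0], np.float64(-12.5)), ([429.3, -336.4, 103.0], np.float64(-12.5))], np.float64(-1.1089645266905874))
```

Call:
arm_command(steps=[[0.5,43,-34,0,-2],[0.5,86,-67,0,-5],[0.5,129,-101,0,-8],[0.5,172,-135,0,-10],[0.5,215,-168,0,-12.5],[0.5,258,-202,0,-12.5],[0.5,300,-236,0,-12.5],[0.5,343,-269,0,-12.5],[0.5,386,-303,0,-12.5],[0.5,429,-336,0,-12.5],[0.5,429,-336,0,-12.5],[0.5,429,-336,0,-12.5],[0.5,429,-336,0,-12.5],[0.5,429,-336,0,-12.5]], force=40)

```text
clock: 3.85
eef_pos: [479.3, -1.3, 204.1]
eef_rot: [3.141, -0.0, 0.679]
wrist_force: [0.8, -0.3, 0.9]
finger_gap: 46.7
finger_force: 0.0
```

```bash
python3 - <<'E'
from fit import *
p,R,st=tool();print(p.round(1),st['eef_rot'])
w=imaging.camera('wrist')
V=np.array(w['view']);print((-V[:3,:3].T@V[:3,3]).round(),V[2,:3].round(2))
i=w['img'][:,:,::-1].copy()
for a,cl in((.66,(0,255,0)),(.72,(0,255,255))):
    for (lx,ly) in((134,109),):
        P=box(448,39,a,lx,ly,110,110)[[0,2,6,4]]
        cv2.polylines(i,[np.round(proj(w,P)).astype(np.int32)],True,cl,1)
cv2.imwrite('pics/w1.png',i)
E
```

```text
[479.3  -1.3 204.1] [ 3.14136922e+00 -2.09086169e-04  6.78501972e-01]
[543.  50. 384.] [-0.22 -0.17 -0.96]
```

View pics/w1.png

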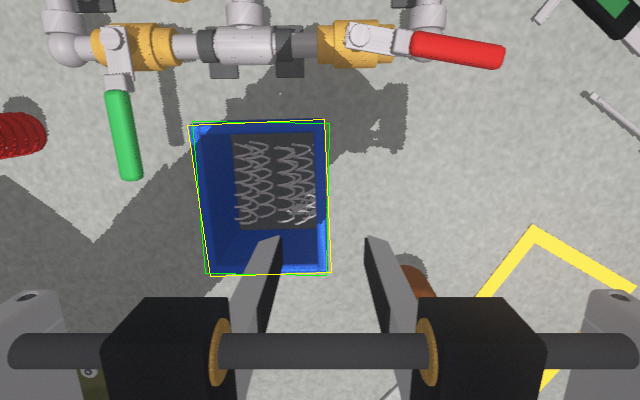

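The wrist view confirms the larger bin (cols 190-330, rows 120-275) beside the green lever (122,135), and the fitted outline lies on its rim. Descend on its -y rim and pinch.

Call:
arm_command(steps=[[0.5,0,-1,40,0],[0.5,0,-1,70,0],[0.5,0,-1,95,0],[0.5,0,-1,102,0],[0.5,0,-1,102,0],[0.5,0,-1,102,0],[0.2,0,-1,102,0],[0.0,0,-1,102,0],[0.0,0,-1,102,0],[0.0,0,-1,102,0],[0.0,0,-1,102,0],[0.0,0,-1,102,0]], force=40)

```text
clock: 5.4
eef_pos: [478.7, 0.4, 102.0]
eef_rot: [-3.142, 0.0, 0.68]
wrist_force: [-1.7, -0.1, 2.2]
finger_gap: 8.4
finger_force: 40.0
```

```bash
python3 - <<'E'
from fit import *
p,R,st=tool();print(p.round(1),st['eef_rot'],st['wrist_force'],st['finger_gap'])
# screwdriver tip/handle in scene
s=imaging.camera('scene');print('tip',ray(s,(240.7,229.5),5),'handle',ray(s,(192,208),15))
# bin centre path -> grip path
bc=[(500,-30,.68),(545,-110,.40),(556,-180,.16),(548,-240,.16),(510.3,-335.1,.16)]
G=[[x+50*np.sin(a),y-50*np.cos(a),p[2]] for x,y,a in bc]
for b,o in zip(bc,shift(G,[a+np.pi/2 for *_,a in bc])[0]):
    K=box(*b,134,109,0,0)[[0,2,6,4],:2]
    print(b,o,'jar',round(-cv2.pointPolygonTest(K.astype(np.float32),(432,-178),True)-31))
E
```

```text
[4.787e+02 4.000e-01 1.020e+02] [-3.14152884e+00  3.57766650e-05  6.80057509e-01] [-1.71191988 -0.12592545  2.19608833] 8.384277441336236
tip [ 732.37838284 -159.19458895    5.        ] handle [ 745.82007741 -363.76821836   15.        ]
(500, -30, 0.68) ([-2.6, 87.0, -0.0], np.float64(0.0)) jar 50
(545, -110, 0.4) ([-31.7, 175.5, -0.0], np.float64(16.0)) jar 33
(556, -180, 0.16) ([-78.2, 232.2, -0.0], np.float64(29.8)) jar 24
(548, -240, 0.16) ([-122.1, 273.9, -0.0], np.float64(29.8)) jar 14
(510.3, -335.1, 0.16) ([-211.2, 324.1, -0.0], np.float64(29.8)) jar 82
```

Call:
arm_command(steps=[[0,0,8,0,0],[0,-1,25,0,0],[0,-1,45,0,0],[0,-2,66,0,0],[0,-3,87,0,0],[0,-7,109,0,3],[0,-14,131,0,7],[0,-22,153,0,11],[0,-31,175,0,15],[0,-37,193,0,19],[0,-44,210,0,23],[0,-53,227,0,27],[0,-63,243,0,29.8],[0,-77,258,0,29.8],[0,-91,273,0,29.8],[0,-105,287,0,29.8],[0,-123,294,0,29.8],[0,-141,300,0,29.8],[0,-141,300,0,29.8]], force=40)

```text
clock: 7.82
eef_pos: [556.7, -323.5, 102.0]
eef_rot: [3.14, 0.001, 0.158]
wrist_force: [-1.0, -2.5, 4.4]
finger_gap: 8.5
finger_force: 40.0
```

```bash
python3 - <<'E'
from fit import *
p,R,st=tool();print(p.round(1),st['eef_rot'],np.round(st['wrist_force'],1),st['finger_gap'])
x=imaging.camera('scene');save(x,'mid')
a=.16
print(shift([[510.3+50*np.sin(a),-335.1-50*np.cos(a),p[2]]],a+np.pi/2))
m=fill(col(x,'blue',(200,140,330,230)));print(m.sum(),fit([(x,m)],lambda v:box(v[0],v[1],v[2],134,109,0,110),[p[0]-8,p[1]+50,.16],[15,15,.2]))
E
```

```text
[ 556.7 -323.5  102. ] [3.14045609e+00 6.33374849e-04 1.58279530e-01] [-1.  -2.5  4.4] 8.475562979262406
([([-48.0, 54.8, 0.1], np.float64(-0.1))], np.float64(-1.4119976533370608))
1518.0 (array([ 5.49513652e+02, -2.75718989e+02,  2.45000395e-01]), np.float64(0.08938378095626831))
```

Call:
arm_command(steps=[[0,-9,11,0,0],[0,-19,22,0,0],[0,-29,33,0,0],[0,-39,44,0,0],[0,-48,55,0,0],[0,-48,55,0,0],[0,-48,55,0,0],[0.3,-48,55,0,0],[0.45,-48,55,0,0],[0.45,-48,55,0,0],[0.45,-48,55,0,0],[0.45,-48,55,-30,0],[0.45,-48,55,-70,0],[0.45,-48,55,-100,0],[0.45,-48,55,-100,0]])

```text
clock: 9.75
eef_pos: [519.8, -384.0, 204.3]
eef_rot: [3.138, -0.003, 0.16]
wrist_force: [0.5, 0.3, -0.0]
finger_gap: 42.3
finger_force: 0.0
```

```bash
python3 - <<'E'
from fit import *
p,R,st=tool();print(p.round(1),st['eef_rot'],np.round(st['wrist_force'],1),st['finger_gap'],st['joints'].round(2) if hasattr(st['joints'],'round') else st['joints'])
w=imaging.camera('wrist');i=w['img'][:,:,::-1].copy()
for (x,y,a,lx,ly,z,cl) in((510.3,-335.1,.16,196,171,0,(0,0,255)),(510.3,-335.1,.16,134,109,110,(0,255,0))):
    cv2.polylines(i,[np.round(proj(w,box(x,y,a,lx,ly,z,z)[[0,2,6,4]])).astype(np.int32)],True,cl,1)
cv2.imwrite('pics/w2.png',i)
# finger approach for the red lever: stem man(0,-100); lever angle th, finger trailing
def fp(sy,th,side,r=88,off=20):
    l=np.array([-np.cos(th),-np.sin(th)]);n=np.array([-l[1],l[0]])*side  # ccw normal (+1)
    q=r*l+off*n; return man(q[0],sy+q[1],94), .716+np.arctan2(n[1],n[0])
P,Y=zip(*[fp(-100,t,+1,off=o) for t,o in((1.29,38),)])
P0=list(P[0]);P0[2]=180
print(P,shift([P0],Y))
E
```

```text
[ 519.8 -384.   204.3] [ 3.13845985e+00 -2.78981028e-03  1.60006552e-01] [ 0.5  0.3 -0. ] 42.3232676537663 [-0.69  0.52  1.22  0.    1.4   0.72]
([np.float64(679.295386154991), np.float64(-1.3201199476556553), 94],) ([([218.8, -351.9, 22.1], np.float64(74.2))], np.float64(-1.410812593694016))
```

View pics/w2.png

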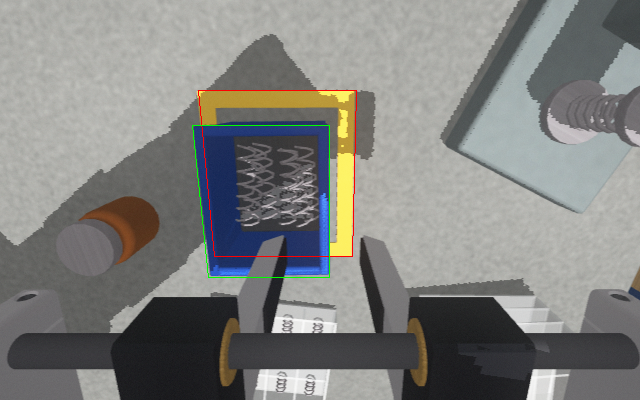

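The green outline matches the bin rim and the red outline matches the tape, so the bin is centred in the bay and released (jar at 105,230 untouched). Now go behind the red lever.

Call:
arm_command(steps=[[0,16,-25,-5,-8],[0,33,-53,-5,-16],[0,50,-81,-5,-24],[0,67,-108,-5,-33],[0,84,-135,-5,-42],[0,101,-162,-5,-50],[0,118,-189,-5,-58],[0,135,-217,-5,-67],[0,152,-244,-5,-75],[0,168,-271,-5,-84],[0,185,-298,-5,-92],[0,202,-325,-5,-100],[0,219,-352,-5,-106],[0,219,-352,-5,-106],[0,219,-352,-5,-106]])

```text
clock: 11.68
eef_pos: [678.9, -1.7, 205.7]
eef_rot: [-3.14, -0.001, 2.008]
wrist_force: [0.3, -0.4, -0.4]
finger_gap: 0.4
finger_force: 0.0
```

```bash
cat > d.py <<'E'
from fit import *
p,R,st=tool();print(p.round(1),st['eef_rot'],np.round(st['joints'],2))
w=imaging.camera('wrist');i=w['img'][:,:,::-1].copy()
M=(542.1,137.9,.716)
for sy,th in((-100,1.29),(100,0)):
    x,y,_=man(0,sy); cv2.polylines(i,[cv2.convexHull(np.round(proj(w,box(x,y,M[2]+th+np.pi,76,18,88,102,77,0))).astype(np.int32))],True,(255,255,255),1)
for z in(75,): cv2.polylines(i,[np.round(proj(w,box(p[0],p[1],st['eef_rot'][2],16,25,z,z)[[0,2,6,4]])).astype(np.int32)],True,(0,255,255),1)
cv2.imwrite('pics/w3.png',i)
E
python3 d.py
```

```text
[678.9  -1.7 205.7] [-3.13997824e+00 -6.68120526e-04  2.00828712e+00] [-0.06  0.6   1.09 -0.    1.45 -0.49]
```

View pics/w3.png

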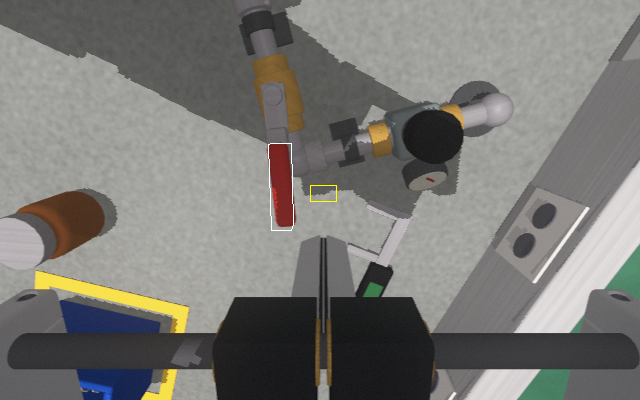

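Red lever (282,187) lies in its outline, and the fingertip spot (323,193) is clear beside it. Descend, then sweep.

Call:
arm_command(steps=[[0,0,0,30,0],[0,0,0,60,0],[0,0,0,90,0],[0,0,0,111,0],[0,0,0,111,0],[0,0,0,111,0]])

```text
clock: 12.48
eef_pos: [679.6, -1.7, 97.1]
eef_rot: [3.14, 0.001, 2.009]
wrist_force: [0.8, -0.1, 0.7]
finger_gap: 0.6
finger_force: 0.0
```

```bash
cat > e.py <<'E'
from h import *
import sys
sy=float(sys.argv[1]);side=float(sys.argv[2]);off=float(sys.argv[3])
def fp(th,r=88):
    l=np.array([-np.cos(th),-np.sin(th)]);n=np.array([-l[1],l[0]])*side
    q=r*l+off*n; return man(q[0],sy+q[1],tool()[0][2]), .716+np.arctan2(n[1],n[0])
T=[float(a) for a in sys.argv[4:]]
P,Y=zip(*map(fp,T));print(tool()[0].round(1))
for t,o in zip(T,shift(P,Y)[0]): print(t,o)
E
python3 e.py -100 1 21.5 1.29 1.15 1.0 .85 .7 .55 .4 .25 .1 0 -.04
```

```text
[679.6  -1.7  97.1]
1.29 ([0.6, -16.7, -0.0], np.float64(0.2))
1.15 ([-1.6, -29.1, -0.0], np.float64(8.2))
1.0 ([-1.8, -42.7, -0.0], np.float64(16.8))
0.85 ([-0.1, -56.2, -0.1], np.float64(25.4))
0.7 ([3.6, -69.2, -0.1], np.float64(34.0))
0.55 ([9.3, -81.6, -0.1], np.float64(42.6))
0.4 ([16.7, -93.0, -0.1], np.float64(51.2))
0.25 ([25.7, -103.1, -0.1], np.float64(59.8))
0.1 ([36.2, -111.8, -0.2], np.float64(68.3))
0.0 ([43.8, -116.6, -0.2], np.float64(74.1))
-0.04 ([47.0, -118.4, -0.2], np.float64(76.4))
```

Call:
arm_command(steps=[[0,0,-8,0,0],[0,0,-16,0,0],[0,-1,-22,0,4],[0,-1.5,-29,0,8],[0,-2,-36,0,12],[0,-2,-43,0,17],[0,-1,-49,0,21],[0,0,-56,0,25],[0,2,-63,0,30],[0,3.5,-69,0,34],[0,6,-75,0,38],[0,9,-82,0,43],[0,13,-87,0,47],[0,17,-93,0,51],[0,21,-98,0,55],[0,26,-103,0,60],[0,36,-112,0,68],[0,44,-116.5,0,74],[0,44,-116.5,0,74],[0,44,-116.5,0,74]])

```text
clock: 14.98
eef_pos: [555.4, -11.1, 96.5]
eef_rot: [3.141, -0.001, 0.72]
wrist_force: [-0.6, -1.8, 4.9]
finger_gap: 0.3
finger_force: 2.2
```

```bash
cat > chk.py <<'E'
from fit import *
M0=[542.1,137.9,.716]
p_,R,st=tool();print(p_.round(1),np.round(st['wrist_force'],1))
for k in('scene','side'):
    p=imaging.camera(k)
    for n,sy in(('red',-100),('green',100)):
        x,y,_=man(0,sy)
        u=proj(p,[man(-40,sy-40,95)])[0].astype(int)
        m=col(p,n,(u[0]-45,u[1]-45,u[0]+45,u[1]+45))
        if m.sum()<20: print(k,n,'hidden');continue
        best=[]
        for th in np.arange(-.15,1.75,.02):
            r=sil(p,box(x,y,M0[2]+th+np.pi,76,18,88,102,77,0));best.append((np.minimum(r,m).sum()/np.maximum(r,m).sum(),th))
        print(k,n,int(m.sum()),[np.round(b,2).tolist() for b in sorted(best)[-2:]])
E
python3 chk.py
```

```text
[555.4 -11.1  96.5] [-0.6 -1.8  4.9]
scene red 48 [[0.4, 0.05], [0.41, 0.07]]
scene green 82 [[0.68, -0.03], [0.69, -0.01]]
side red 30 [[0.19, 0.09], [0.19, 0.07]]
side green 66 [[0.46, -0.01], [0.46, 0.01]]
```

Call:
arm_command(steps=[[0,0,-2,0,0],[0,0,-4,0,0],[0,0,-6,0,0],[0,0,-6,0,0],[0,0,-6,0,0]])

```text
clock: 15.7
eef_pos: [551.5, -6.9, 96.2]
eef_rot: [3.141, 0.0, 0.719]
wrist_force: [-0.3, -4.6, 5.9]
finger_gap: 0.2
finger_force: 3.1
```

```bash
python3 chk.py
```

```text
[551.5  -6.9  96.2] [-0.3 -4.6  5.9]
scene red 50 [[0.43, -0.01], [0.43, 0.01]]
scene green 83 [[0.68, -0.03], [0.7, -0.01]]
side red 32 [[0.19, -0.03], [0.19, 0.01]]
side green 66 [[0.46, -0.01], [0.46, 0.01]]
```

Call:
arm_command(steps=[[0,0,-1,0,0],[0,0,-3,0,0],[0,0,-5,0,0],[0,0,-5,0,0],[0,0,-5,0,0]])

```text
clock: 16.42
eef_pos: [548.9, -3.7, 96.4]
eef_rot: [3.139, -0.001, 0.719]
wrist_force: [3.1, -8.7, 3.8]
finger_gap: 0.4
finger_force: 4.7
```

Call:
arm_command(steps=[[0,0,-2,0,0],[0,0,-4,0,0],[0,0,-4,0,0],[0,0,-4,0,0]])

```text
clock: 16.92
eef_pos: [548.1, -2.0, 97.7]
eef_rot: [3.134, -0.003, 0.719]
wrist_force: [11.3, -18.1, 7.9]
finger_gap: 0.5
finger_force: 10.0
```

Force rose to 21 N with little motion, so red is on its shut stop. Back off and lift.

Call:
arm_command(steps=[[0,0,10,0,0],[0,0,24,0,0],[0,0,24,0,0],[0,0,24,-40,0],[0,0,24,-80,0],[0,0,24,-105,0],[0,0,24,-105,0]])

```text
clock: 17.8
eef_pos: [561.6, -17.4, 202.2]
eef_rot: [3.14, -0.002, 0.719]
wrist_force: [-0.7, -0.7, -0.2]
finger_gap: 0.6
finger_force: 0.0
```

```bash
python3 chk.py; python3 e.py 100 -1 38 0
```

```text
[561.6 -17.4 202.2] [-0.7 -0.7 -0.2]
scene red 72 [[0.62, -0.01], [0.63, -0.03]]
scene green 83 [[0.68, -0.03], [0.7, -0.01]]
side red 86 [[0.53, -0.05], [0.53, -0.03]]
side green 65 [[0.45, 0.03], [0.45, 0.01]]
[560.6 -17.4 199.7]
0.0 ([0.7, -267.4, 0.3], np.float64(0.2))
```

Call:
arm_command(steps=[[0,0,-30,0,0],[0,0,-65,0,0],[0,0,-100,0,0],[0,0,-135,0,0],[0,0,-170,0,0],[0,0,-205,0,0],[0,0,-240,0,0],[0,0,-267,0,0],[0,0,-267,0,0],[0,0,-267,0,0],[0,0,-267,30,0],[0,0,-267,60,0],[0,0,-267,90,0],[0,0,-267,106,0],[0,0,-267,106,0],[0,0,-267,106,0]])

```text
clock: 19.9
eef_pos: [385.9, 183.1, 95.5]
eef_rot: [3.141, -0.001, 0.718]
wrist_force: [0.1, -0.2, 0.2]
finger_gap: 0.3
finger_force: 0.0
```

```bash
python3 chk.py;python3 e.py 100 -1 21.5 0 .15 .3 .45 .6 .75 .9 1.05 1.2 1.35 1.5 1.57
```

```text
[385.9 183.1  95.5] [ 0.1 -0.2  0.2]
scene red 78 [[0.66, -0.01], [0.67, -0.03]]
scene green 79 [[0.66, -0.03], [0.66, -0.01]]
side red 95 [[0.58, -0.05], [0.59, -0.03]]
side green 65 [[0.45, -0.01], [0.45, 0.01]]
[385.9 183.3  95.6]
0.0 ([0.0, 15.3, 0.0], np.float64(0.1))
0.15 ([-2.2, 28.7, 0.0], np.float64(-8.5))
0.3 ([-2.5, 42.3, 0.0], np.float64(-17.1))
0.45 ([-0.7, 55.8, 0.0], np.float64(-25.7))
0.6 ([3.1, 68.8, 0.0], np.float64(-34.3))
0.75 ([8.8, 81.1, 0.0], np.float64(-42.9))
0.9 ([16.3, 92.4, 0.1], np.float64(-51.4))
1.05 ([25.4, 102.5, 0.1], np.float64(-60.0))
1.2 ([35.9, 111.1, 0.1], np.float64(-68.6))
1.35 ([47.6, 118.1, 0.1], np.float64(-77.2))
1.5 ([60.1, 123.2, 0.1], np.float64(-85.8))
1.57 ([66.2, 125.0, 0.1], np.float64(-89.8))
```

Call:
arm_command(steps=[[0,0,8,0,0],[0,0,15,0,0],[0,-1,22,0,-4],[0,-2,29,0,-8.5],[0,-2.5,36,0,-13],[0,-2.5,42,0,-17],[0,-2,49,0,-21],[0,-0.5,56,0,-26],[0,1,62,0,-30],[0,3,69,0,-34],[0,6,75,0,-39],[0,9,81,0,-43],[0,16,92.5,0,-51],[0,25.5,102.5,0,-60],[0,36,111,0,-69],[0,48,118,0,-77],[0,60,123,0,-86],[0,66,125,0,-90],[0,66,125,0,-90],[0,66,125,0,-90]])

```text
clock: 22.5
eef_pos: [517.3, 132.3, 94.9]
eef_rot: [3.142, 0.0, 2.287]
wrist_force: [0.3, -1.2, -0.1]
finger_gap: 0.6
finger_force: 0.1
```

Call:
arm_command(steps=[[0,0,2,0,0],[0,0,4,0,0],[0,0,6,0,0],[0,0,6,0,0],[0,0,6,0,0]])

```text
clock: 23.12
eef_pos: [519.7, 134.4, 94.5]
eef_rot: [-3.134, -0.001, 2.288]
wrist_force: [-17.6, -19.0, 11.2]
finger_gap: 0.7
finger_force: 12.9
```

```bash
python3 chk.py
```

```text
[519.7 134.4  94.5] [-17.6 -19.   11.2]
scene red 79 [[0.67, -0.03], [0.67, -0.01]]
scene green 103 [[0.66, 1.57], [0.66, 1.53]]
side red 98 [[0.6, -0.07], [0.6, -0.05]]
side green hidden
```

Call:
arm_command(steps=[[0,0,-10,0,0],[0,0,-30,0,0],[0,0,-30,0,0],[0,0,-30,-40,0],[0,0,-30,-80,0],[0,0,-30,-110,0],[0,0,-30,-110,0],[0,0,-30,-110,0]])

```text
clock: 24.22
eef_pos: [499.1, 117.2, 204.0]
eef_rot: [-3.141, -0.001, 2.289]
wrist_force: [0.2, -0.3, -0.8]
finger_gap: 0.5
finger_force: 0.0
```

```bash
python3 chk.py; python3 - <<'E'
from fit import *
s=imaging.camera('scene');d=imaging.camera('side')
i=cv2.resize(s['img'][110:350,190:510,::-1],None,fx=2,fy=2,interpolation=cv2.INTER_CUBIC)
cv2.imwrite('pics/end.png',i)
pm=[(d,fill(col(d,'blue',(270,255,400,375))))]
print(fit(pm,lambda v:box(v[0],v[1],v[2],134,109,0,110),[510,-335,.16],[8,8,.1]))
E
```

```text
[499.1 117.2 204. ] [ 0.2 -0.3 -0.8]
scene red 78 [[0.66, -0.01], [0.67, -0.03]]
scene green 107 [[0.68, 1.57], [0.68, 1.53]]
side red 100 [[0.61, -0.07], [0.61, -0.05]]
side green 54 [[0.39, 1.53], [0.4, 1.45]]
(array([ 5.10165056e+02, -3.33866112e+02,  8.47006302e-02]), np.float64(0.09307688474655151))
```

View pics/end.png

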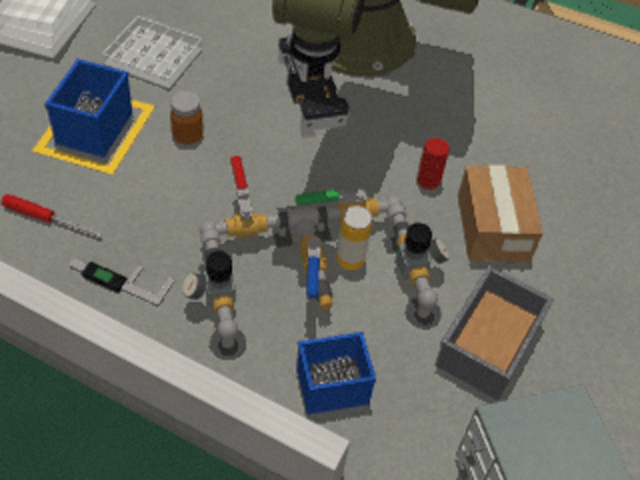

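The picture shows red across the pipe (240,185), green along the pipe (318,197), the bin inside the tape (90,110), and everything else where it was. Handing in.

```bash
python3 -c "
from cell import job
print(job.sign_off())"
```

```text
the job is handed in; nothing more can be done
None
```

The job is handed in: the bin stands inside the yellow tape, the red valve was shut to its stop before the green one was opened to its stop, and the last picture shows the blue valve and the other things where they were; sign-off returned no verdict.

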